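Clamp the guide scope in its sloping stand

ROBOT

A 7-joint arm with a two-finger parallel gripper is mounted at the origin on the work surface. World frame = base frame: x ahead of the robot, y to its left, z up, the work surface at z = 0. Lengths are in mm, angles in rad, forces in N, time in s.
With the tool pointing down it reaches from about 350 to 900 mm from the base axis. Payload 8.1 kg.
Tool frame: the origin (TCP) lies on the centre line of the jaws, within the pads' length; the fingertips stand 14 mm ahead of it and the grasp point (between the pads) lies 5 mm behind it; z points along the fingers, y is the line along which they close (so a half turn about z gives the same grasp; the last joint's range is limited). The gripper opens to 92 mm and grips with 3 to 60 N. Pads are 19 mm wide; open, the fingers measure 130 mm over their backs; the gripper's body (75 mm by 190 mm) begins 47 mm behind the grasp point.
Start: joints at [-1.253, 0.434, 0.025, 1.573, -0.012, 1.134, -0.075], TCP at [255.334, 570.478, 240.742] pointing down, gripper open.
Joint ranges: [-2.62, 2.62], [-0.44, 2.09], [-1.27, 1.32], [0.08, 2.57], [-1.32, 4.46], [0.12, 2], [-2.74, 2.74]. Speed limits (rad/s): [2.22, 2.22, 3.01, 3.01, 3.14, 3.14, 3.14].

INTERFACE

Orientations are given as [roll, pitch, yaw] about the fixed x, y, z axes, in that order (R = Rz(yaw) Ry(pitch) Rx(roll)).
In Python, from bench import robot, cams, order gives the robot as it stands.
- The arm moves only by the tool send_rows, never from a script. Its argument "series" is a list of rows, each a list of 4 numbers: the shift along the world's x, y, z in cm, then the turn about the world's z in degrees. In form: [[dx, dy, dz, roll], ...]. A call has exactly 10 rows; each row is the pose to reach, as a shift and turn from the pose commanded when the call began; what a row does not reach only later rows make up. A row lasts 1/12 s, in which the tool goes at most 41.7 mm and 7.16 degrees, less where a joint would pass 70% of its speed; a pose out of reach is approached as far as the arm can. A call with a gripper value outside its range is refused whole. "claw" is the closure, from 0 (fully open) to 1 (shut), set as the call begins (left out, the last holds). The fingers move at their own pace and stop on an object; "squeeze" is the grip in N (left out, the last holds). Time passes only in rows, so rows that repeat a pose let the fingers close, or fill a call up. It gives the time, the measured TCP pose, the force, the opening and the grip force at its end, in the units of the state.
- robot.observe(): the state, without advancing time (a new reading comes with each control period).
- cams.camera(name): name is "scene" or "top"; returns (picture, depth): 480x640x3 uint8, blue, green, red; 480x640 float32, mm along the optical axis (not along the pixel's ray), 0 where there is no reading.
- cams.calibration(name): a dict with "vertical_fov" (degrees; the focal length in pixels is half the picture's height over the tangent of half this angle, whatever the lens; pixels are square), "cx", "cy" (the principal point, pixels), "k1" (the pictures are not rectified: a ray, as slopes to the right and down, at radius r is drawn at 1 + k1 r^2 times it, then the intrinsics apply), "position" and "attitude" of the camera in the world. Camera axes: x right, y down, z forward; pixel columns grow to the right and rows downward; lengths in mm; the calibration is good to about 2 mm. A picture is of the moment at which its call begins. calibration takes no time and is no camera call.
- order.close_job(): hands the job in; it is judged then, once.
The state is a dict: "clock": time; "joint_pos": joint angles; "qvel": joint speeds; "joint_torque": joint torques, N m; "ee_pos": TCP position; "tool_rot": TCP orientation; "contact_force": force on the tool from outside, world axes, zero at the start; "wrist_torque": the same for the moment, N m; "finger_gap": opening from 0.0 (shut) to 1.0 (fully open); "gripper_force": force on a finger pad.
Only numpy, scipy, OpenCV 4.12 (cv2) and the standard library are available. Lean on these libraries where they do the work, as an engineer would, in place of code of your own. Each camera call takes 0.05 s, during which the arm holds its last target. There are 200 camera calls.

TASK

Pick the blue guide-scope tube off its wooden rest and lay it, without banging it down, in the two black saddles of the sloping stand, with its wide objective end uphill and its narrow end down close against the yellow foot stop. Then swing the red keeper bar over the tube and press it fully shut until it clicks home in its detent. Leave the other things on the bench where they are.

Things in the scene. Friction and masses are not known exactly. Their poses are not given: they have to be found in the camera images.
- tube: blue guide-scope tube, 200 mm long, round, 0.35 kg. Origin on its axis at mid-length; x runs along the axis to the wide objective end. Diameter 50 mm from x = -100 to +72 mm, then a black 62 mm bell from x = +72 to +100 mm. Its roll about x does not matter. It starts lying level on the wooden rest, axis 62 mm above the table, free of the rest between x = -42 and +42 mm
- objective (a point): centre of the tube's wide end face (tube x = +100 mm)
- rest: plywood base 150 x 90 x 12 mm, fixed, with two light wooden V saddles 16 mm thick at x = -50 and +50 mm, their arms' tops 52 mm above the table and 64 mm apart over all. Origin on the table under its centre, x along the tube's axis
- cradle: sloping cradle of the fixed aluminium stand (220 x 146 mm, on a 210 x 120 mm base). Origin: where the tube's centre belongs, 118 mm above the table; home, tube axes match cradle axes. x points uphill along the tube, 25 degrees above level, away from the robot; y to the left seen from the robot; z square to the slope, up. Numbers below are mm in this frame
- saddle (a point): centre line of the tube over the upper saddle, cradle x = +55. Two black 90 degree V saddles, at x = -55 and +55, each 16 mm thick, arm tips at y = +-28, z = -12; between them it is open down to the floor at z = -50
- foot_stop (a point): middle of the face of the yellow foot stop, at x = -100, level with the tube's axis; the stop is 56 mm wide, 10 mm thick and its top is at z = +12
- hinge (a point): hinge axis of the keeper bar, at x = +55, y = -48, z = +34, parallel to cradle x, on an aluminium post 20 x 14 mm whose top is at z = +28 (hinge pin to z = +42)
- catch (a point): sprung brass detent ball 10 mm across, centre at x = +55, y = +55, z = +37, on the catch post (x = 45 to 65, y = 60 to 76, top at z = +46)
- keeper (a joint): angle of the red keeper bar, rad: 0 = shut, across the tube along cradle +y; pi/2 = square to the slope; stops at 2.3, leaning out to -y. Stiff hinge: stays where left. Shut, its top is at cradle z = +39 and it clears the tube by 1.5 mm. At about 0.15 its nose meets the ball; about 6 N on the orange thumb pad pushes it past, to 0, where the ball holds it
- keeper_tip (a point): middle of the keeper bar 90 mm from its hinge. The bar is 18 mm wide (along cradle x), 10 mm thick, 92 mm long from the hinge, then a steel nose to 101 mm; orange thumb pad 26 x 30 mm, 61 to 91 mm from the hinge
- screwdriver: yellow screwdriver, 180 mm, lying loose; bystander
- eyepiece: black eyepiece, 48 mm wide, 72 mm high, standing loose; bystander
- bottle: white plastic bottle, 70 mm wide, 170 mm high, standing loose; bystander
- carton: small cardboard carton 120 x 90 x 70 mm, loose; bystander
- camera: black camera 100 mm wide, 70 mm high, loose; bystander
- cup: blue plastic cup, 76 mm wide, 90 mm high, loose; bystander
Not all that is in view belongs to the job. What is meant by the tube is not pink or turquoise, and is the larger of those in its own colour.

How it is judged:
By the outcome, as a careful person would: the job done as asked, in the order asked, and still so for the second after the job is handed in, with the robot touching nothing.
It also fails if it takes over 69 s, if anything falls off the work surface, if the arm or the gripper's body presses on something with over 40 N, if the wrist force passes 120 N, or if a joint passes its speed limit or range.

## Working session

There is one attempt and no reset: what is moved stays moved. The work goes in short steps, Python scripts to look and compute and a tool call to move; the robot and the scene stay as the last step left them, time stands still between calls to the robot, and variables do not carry over. Pictures are saved under pics/ and viewed, at most 10 in all, crops included, and the job is handed in when it is done.

Besides the shell and the picture viewer there is one more tool, called as name([rows], argument=value, ...), one row to a line, values as JSON. send_rows: Moves the arm, as the interface text tells. Its arguments: {"type":"object","properties":{"series":{"type":"array"},"claw":{"type":"number"},"squeeze":{"type":"number"}},"required":["series"]}

```bash
mkdir -p pics; ls; cat > h.py <<'E'
import numpy as np, cv2
from bench import robot, cams, order
from scipy.spatial.transform import Rotation as R
def snap(n):
    p,d=cams.camera(n); return p,d,cams.calibration(n)
def K(c):
    f=240/np.tan(np.radians(c["vertical_fov"])/2); return np.array([[f,0,c["cx"]],[0,f,c["cy"]],[0,0,1]])
E
python3 - <<'E'
from h import *
for n in("scene","top"):
    p,d,c=snap(n); print(n,c); cv2.imwrite(f"pics/{n}0.png",p); np.savez(f"{n}0.npz",p=p,d=d)
print(robot.observe())
E
```

```text
pics
scene {'vertical_fov': 54.59038916283423, 'cx': 312.947849425617, 'cy': 243.46699242420829, 'k1': -0.06282525809242158, 'position': array([968.68738816, 174.41899945, 986.54640179]), 'attitude': array([-2.61442845,  0.00944848,  1.91011685])}
top {'vertical_fov': 53.91502143334181, 'cx': 318.54782994344305, 'cy': 240.44899501259337, 'k1': 0.0007710589889940195, 'position': array([ 446.42658844,  -31.53839624, 1199.35448195]), 'attitude': array([-3.10860881,  0.00435193, -1.54932638])}
{'clock': 0.1, 'joint_pos': array([-1.25258346,  0.43516566,  0.02496272,  1.57397807, -0.01159655,
        1.1339961 , -0.07511091]), 'qvel': array([-0.00093655, -0.00187989, -0.00053678, -0.00234422, -0.00029827,
       -0.00017678,  0.00108438]), 'joint_torque': array([ 2.87355848e-03, -6.69117236e+01,  9.87964086e-01, -3.15144324e+01,
       -6.05029240e-02,  3.72900465e-02,  7.50931963e-05]), 'ee_pos': array([255.1815126 , 570.06717115, 240.02647583]), 'tool_rot': array([-3.14019610e+00,  1.26739780e-04,  2.72071117e+00]), 'contact_force': array([0.15583351, 0.01817331, 0.50477831]), 'wrist_torque': array([-0.03393181,  0.02074686,  0.01390614]), 'gripper_force': 0.0, 'finger_gap': 0.9971307778941669}
```

View pics/scene0.png

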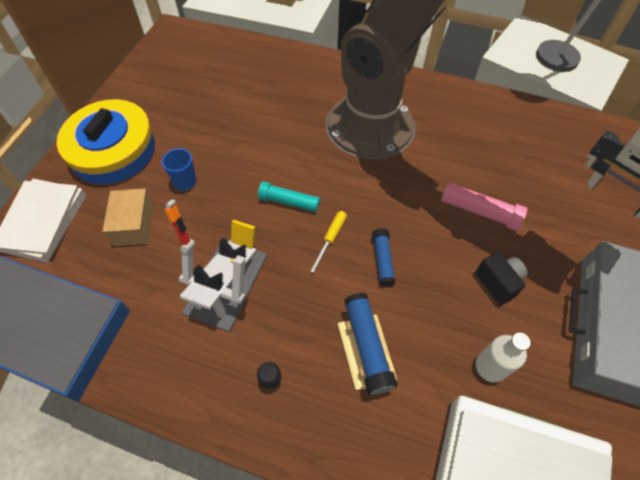

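View pics/top0.png

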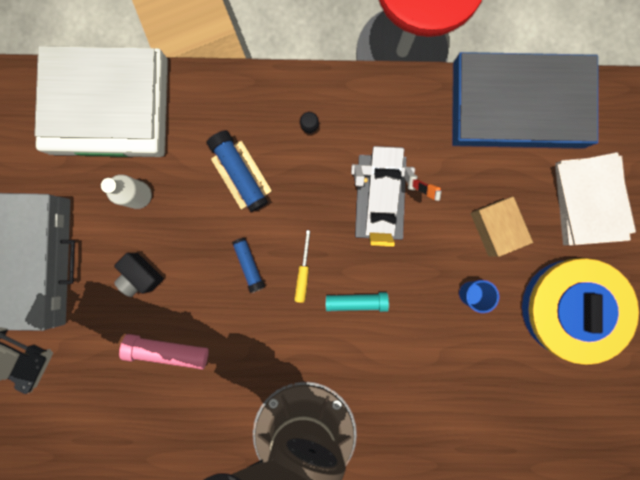

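```bash
cat >> h.py <<'E'
def cloud(n,z=None,pd=None):
    c=cams.calibration(n); p,d=pd if pd else cams.camera(n)
    v,u=np.mgrid[:480,:640]; uv=np.stack([u,v],-1).reshape(-1,1,2).astype(float)
    r=cv2.undistortPoints(uv,K(c),np.array([c["k1"],0,0,0.])).reshape(480,640,2)
    P=np.dstack([r*d[...,None],d[...,None]])@R.from_euler("xyz",c["attitude"]).as_matrix().T+c["position"]
    P[d==0]=np.nan
    return p,P
E
python3 - <<'E'
from h import *
im=[]
for n,(x0,y0,x1,y1) in dict(top=(340,130,460,260),scene=(150,190,280,330)).items():
    z=np.load(n+"0.npz"); p,P=cloud(n,pd=(z["p"],z["d"])); np.save(n+"P.npy",P)
    im.append(cv2.resize(p[y0:y1,x0:x1],(400,int(400*(y1-y0)/(x1-x0))),interpolation=cv2.INTER_CUBIC))
    hsv=cv2.cvtColor(p,cv2.COLOR_BGR2HSV); 
    reg=np.zeros((480,640),bool)
    if n=="top": reg[125:220,195:280]=1
    else: reg[285:400,335:405]=1
    m=reg&(hsv[...,0]>95)&(hsv[...,0]<125)&(hsv[...,1]>110)&(hsv[...,2]>40)&(P[...,2]>60)
    q=P[m]; c=q[:,:2].mean(0); a=np.linalg.svd(q[:,:2]-c)[2][0]; a*=np.sign(a[0])
    # anything tall near the axis line = whole tube
    t=P[reg&(P[...,2]>64)]; s=(t[:,:2]-c)@a; w=(t[:,:2]-c)@[-a[1],a[0]]
    print(n,m.sum(),c,a,np.degrees(np.arctan2(a[1],a[0])),"blue s",((q[:,:2]-c)@a).min(),((q[:,:2]-c)@a).max())
    for k in range(-130,130,15):
        b=(s>=k)&(s<k+15)&(abs(w)<45)
        if b.sum()>3: print(k,b.sum(),"w",w[b].min().round(1),w[b].max().round(1),"zmax",np.percentile(t[b,2],90).round(1))
    print("s range",s[abs(w)<45].min(),s[abs(w)<45].max())
h=max(i.shape[0] for i in im)
cv2.imwrite("pics/crop.png",np.hstack([cv2.copyMakeBorder(i,0,h-i.shape[0],0,0,0) for i in im]))
E
```

```text
top 1216 [642.13242026 169.00362124] [0.84503954 0.53470382] 32.323827249638654 blue s -81.89446319205065 79.672487671501
-100 104 w -23.0 26.4 zmax 87.5
-85 125 w -22.7 25.8 zmax 87.6
-70 128 w -22.7 26.2 zmax 87.1
-55 127 w -22.7 25.9 zmax 87.3
-40 127 w -22.8 26.2 zmax 87.4
-25 124 w -22.8 25.9 zmax 87.0
-10 128 w -22.7 26.2 zmax 87.3
5 130 w -22.8 26.1 zmax 87.6
20 124 w -22.8 26.3 zmax 88.0
35 130 w -22.7 26.0 zmax 87.1
50 126 w -22.9 25.8 zmax 87.4
65 153 w -27.5 30.3 zmax 88.5
80 154 w -28.6 31.7 zmax 93.0
95 114 w -28.7 31.7 zmax 93.7
s range -94.50392063506906 105.79071266944317
scene 1668 [644.43844872 165.64829004] [0.84724314 0.53120528] 32.08692726071682 blue s -83.36375621112094 78.86795702249928
-100 104 w -23.3 27.5 zmax 89.3
-85 161 w -22.7 26.1 zmax 88.5
-70 154 w -22.0 26.0 zmax 88.2
-55 161 w -22.3 27.9 zmax 88.0
-40 170 w -21.9 26.4 zmax 87.8
-25 170 w -21.7 27.7 zmax 87.8
-10 167 w -22.1 26.4 zmax 87.3
5 176 w -21.8 27.5 zmax 87.8
20 176 w -21.7 28.3 zmax 87.4
35 182 w -21.0 27.8 zmax 88.2
50 187 w -21.1 28.8 zmax 88.9
65 181 w -26.0 32.1 zmax 89.9
80 247 w -26.7 33.6 zmax 94.2
95 257 w -26.7 33.8 zmax 93.2
s range -95.95676808557927 106.98605215001075
```

View pics/crop.png

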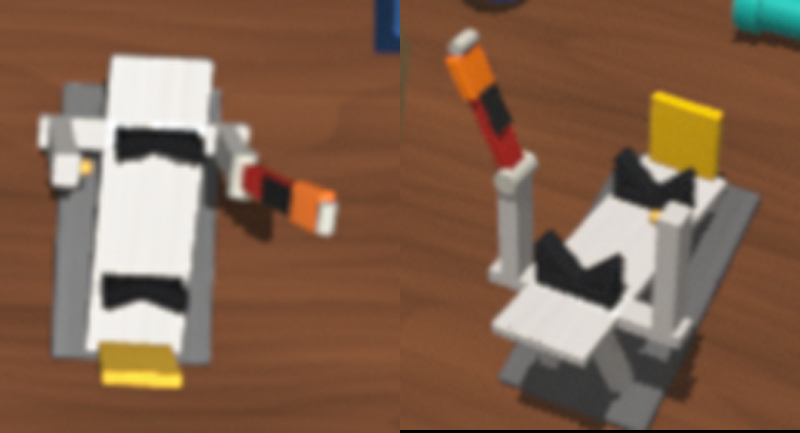

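```bash
cat > fit.py <<'E'
from h import *
from scipy.optimize import least_squares
S=np.radians(25)
def frame(x,y,yaw,z=118):
    Rm=R.from_euler("ZY",[yaw,-S]).as_matrix(); return Rm,np.array([x,y,z])
def sdf(q,lo,hi):
    lo,hi=np.array(lo),np.array(hi); e=abs(q-(lo+hi)/2)-(hi-lo)/2
    return np.linalg.norm(np.maximum(e,0),axis=1)+np.minimum(e.max(1),0)
if __name__=="__main__":
  for n in("top","scene"):
    P=np.load(n+"P.npy"); p=np.load(n+"0.npz")["p"]; hsv=cv2.cvtColor(p,cv2.COLOR_BGR2HSV)
    reg=np.zeros((480,640),bool)
    if n=="top": reg[140:255,350:445]=1
    else: reg[195:330,155:275]=1
    ok=reg&np.isfinite(P[...,2])
    Y=P[ok&(hsv[...,0]>18)&(hsv[...,0]<34)&(hsv[...,1]>150)&(P[...,2]>50)]
    g=np.r_[P[ok&(hsv[...,1]<60)&(hsv[...,2]>60)]]
    blk=P[ok&(hsv[...,2]<50)&(P[...,2]>70)]
    red=P[ok&((hsv[...,0]<14)|(hsv[...,0]>172))&(hsv[...,1]>170)&(P[...,2]>150)]
    def res(v,full=False):
        Rm,t=frame(v[0],v[1],v[2],118+v[3]); T=lambda a:(a-t)@Rm
        q=T(g); f=q[(abs(q[:,0])<90)&(abs(q[:,1])<25)&(abs(q[:,2]+50)<12)]
        r=[sdf(T(Y),[-110,-28,-50],[-100,28,12])]
        c=np.clip(sdf(q,[45,60,-60],[65,76,46]),-6,6); cc=q[:,2]>0
        return T,r[0],c[(q[:,1]>40)&cc],f
    def cost(v):
        T,a,b,f=res(v); return [ (a**2).mean()**.5, (b**2).mean()**.5 if len(b) else 6, abs(np.median(f[:,2])+50) if len(f) else 12]
    from scipy.optimize import minimize
    y0=Y.mean(0); best=min((minimize(lambda v:sum(np.square(cost(v))),[y0[0]+95+i,y0[1]+j,k,0],method="Nelder-Mead",options=dict(maxiter=600)) for k in(-.1,0,.1) for i in (-8,8) for j in (-8,8)),key=lambda o:o.fun)
    v=best.x; T,a,b,f=res(v); print(n,v.round(3),np.degrees(v[2]).round(2),np.round(cost(v),2),len(Y),len(b),len(f))
    q=T(blk); 
    for x0 in(-55,55):
        w=q[abs(q[:,0]-x0)<14]; w=w[(w[:,2]>-35)&(w[:,2]<0)]; print(" saddle",x0,"x",np.percentile(w[:,0],[2,98]).round(1),"y",np.percentile(w[:,1],[1,99]).round(1),"zmax",w[:,2].max().round(1))
    q=T(red); d=q[:,1:]-[-48,34]; rr=np.hypot(*d.T); k=rr>40
    print(" keeper",np.arctan2(d[k,1],d[k,0]).mean().round(3),"x",np.percentile(q[:,0],[2,50,98]).round(1),"r",rr.min().round(1),rr.max().round(1), "tipworld",red[rr>80].mean(0).round(1))
    q=T(Y); print(" yellow",q.min(0).round(1),q.max(0).round(1))
E
python3 fit.py
```

```text
top [ 5.78931e+02 -1.79505e+02 -3.10000e-02 -3.57000e-01] -1.79 [1.27 1.41 0.75] 228 122 1146
 saddle -55 x [-58.1 -46. ] y [-27.6  27.1] zmax -8.1
 saddle 55 x [50.2 62.9] y [-27.8  28. ] zmax -5.9
 keeper 1.948 x [43.9 60.1 68.1] r 12.6 91.3 tipworld [ 582.9 -259.9  245.6]
 yellow [-109.7  -27.6  -28.5] [-98.3  27.9  17.3]
scene [ 5.79207e+02 -1.80539e+02 -3.00000e-02  3.72000e-01] -1.7 [3.81 1.   0.  ] 374 254 687
 saddle -55 x [-56.9 -44.6] y [-26.6  30.3] zmax -7.5
 saddle 55 x [51.8 65.1] y [-28.8  30.3] zmax -8.2
 keeper 1.975 x [45.1 62.7 69.4] r 11.0 93.2 tipworld [ 583.3 -262.5  245.7]
 yellow [-112.2  -28.8  -29.3] [-60.1  30.1  14.9]
```

send_rows([
  [46.4,-35.2,0,56.3],
  [46.4,-35.2,0,56.3],
  [46.4,-35.2,0,56.3],
  [46.4,-35.2,0,56.3],
  [46.4,-35.2,0,56.3],
  [46.4,-35.2,0,56.3],
  [46.4,-35.2,0,56.3],
  [46.4,-35.2,0,56.3],
  [46.4,-35.2,0,56.3],
  [46.4,-35.2,0,56.3],
], claw=0)

```text
clock: 0.93
ee_pos: [585.9, 318.9, 240.4]
tool_rot: [3.141, -0.001, -2.579]
contact_force: [1.2, 0.3, 0.4]
finger_gap: 1.003
gripper_force: 0.0
```

send_rows([
  [3.3,-2.5,-1,0],
  [6.6,-5.0,-3,0],
  [9.9,-7.5,-5,0],
  [13.2,-10,-7,0],
  [13.2,-10,-9,0],
  [13.2,-10,-10,0],
  [13.2,-10,-10,0],
  [13.2,-10,-10,0],
  [13.2,-10,-10,0],
  [13.2,-10,-10,0],
])

```text
clock: 1.77
ee_pos: [716.6, 222.7, 142.8]
tool_rot: [3.141, 0.003, -2.578]
contact_force: [0.3, -0.2, 1.0]
finger_gap: 1.001
gripper_force: 0.0
```

```bash
python3 -c "
from h import *
o=robot.observe();print(o['ee_pos'],o['tool_rot'],o['joint_pos'])"
```

```text
[716.58237617 222.7247787  142.79358444] [ 3.14134208e+00  2.75790914e-03 -2.57776562e+00] [-0.33907089  0.71814197 -0.05969012  1.31986647  0.04317987  1.10217256
  1.73117289]
```

send_rows([
  [0.3,-0.5,-1.5,0],
  [0.3,-0.5,-3,0],
  [0.3,-0.5,-4.5,0],
  [0.3,-0.5,-6,0],
  [0.3,-0.5,-7,0],
  [0.3,-0.5,-8,0],
  [0.3,-0.5,-8.3,0],
  [0.3,-0.5,-8.3,0],
  [0.3,-0.5,-8.3,0],
  [0.3,-0.5,-8.3,0],
])

```text
clock: 2.6
ee_pos: [720.2, 216.0, 58.8]
tool_rot: [-3.141, 0.001, -2.58]
contact_force: [-0.5, 0.7, 0.6]
finger_gap: 0.996
gripper_force: 0.0
```

send_rows([
  [0,0,0,0],
  [0,0,0,0],
  [0,0,0,0],
  [0,0,0,0],
  [0,0,0,0],
  [0,0,0,0],
  [0,0,0,0],
  [0,0,0,0],
  [0,0,0,0],
  [0,0,0,0],
], claw=1, squeeze=10)

```text
clock: 3.43
ee_pos: [718.8, 218.0, 58.0]
tool_rot: [3.139, 0.001, -2.578]
contact_force: [-3.0, 4.1, 2.2]
finger_gap: 0.672
gripper_force: 10.0
```

send_rows([
  [-0.2,0.1,0.75,0],
  [-0.4,0,1.5,0],
  [-0.6,-0.1,2.2,0],
  [-0.8,-0.25,2.95,0],
  [-1.1,-0.4,3.65,0],
  [-1.4,-0.6,4.35,0],
  [-1.7,-0.8,5.0,0],
  [-2.0,-1.0,5.65,0],
  [-2.4,-1.25,6.3,0],
  [-2.4,-1.25,6.3,0],
])

```text
clock: 4.27
ee_pos: [695.4, 202.8, 122.5]
tool_rot: [-3.141, 0.001, -2.58]
contact_force: [-0.1, 1.2, -0.8]
finger_gap: 0.673
gripper_force: 10.0
```

```bash
cat > tilt.py <<'E'
from h import *
import sys
o=robot.observe(); print(o['ee_pos'].round(1),o['contact_force'].round(1),o['finger_gap'])
for n in("top","scene"):
    p,P=cloud(n); hsv=cv2.cvtColor(p,cv2.COLOR_BGR2HSV); e=o['ee_pos']
    m=(hsv[...,0]>95)&(hsv[...,0]<125)&(hsv[...,1]>110)&(hsv[...,2]>40)&(np.linalg.norm(P-e,axis=2)<190)&(P[...,2]>45)
    m=cv2.connectedComponentsWithStats(m.astype(np.uint8)); k=1+m[2][1:,4].argmax(); q=P[m[1]==k]
    cv2.imwrite(f"pics/{n}_{sys.argv[1]}.png",p)
    # cylinder fit r=25 : axis point c, direction a
    from scipy.optimize import least_squares
    u=np.linalg.svd(q-q.mean(0))[2][0]; u*=np.sign(u[0]); c0=q.mean(0)-[0,0,20]
    f=lambda v:np.linalg.norm(np.cross(q-v[:3],(lambda w:w/np.linalg.norm(w))(v[3:])),axis=1)-25
    v=least_squares(lambda v:np.r_[f(v),(v[:3]-c0)@u,np.linalg.norm(v[3:])-1],np.r_[c0,u],loss="soft_l1").x
    a=v[3:]/np.linalg.norm(v[3:]); s=(q-v[:3])@a; end=v[:3]+a*s.min()
    print(n,len(q),"tilt",np.degrees(np.arcsin(a[2])).round(2),"yaw",np.degrees(np.arctan2(a[1],a[0])).round(2),"narrow blue end",end.round(1),"len",np.ptp(s).round(1),"rms",f(v).std().round(2),"axis dir",a.round(3))
E
python3 tilt.py a
```

```text
[695.4 202.8 122.5] [-0.1  1.2 -0.8] 0.6726155855004373
top 1137 tilt 28.85 yaw 31.96 narrow blue end [567.6 123.9  42.6] len 161.3 rms 1.79 axis dir [0.743 0.464 0.483]
scene 416 tilt 28.24 yaw 32.59 narrow blue end [568.1 120.7  44. ] len 70.8 rms 0.97 axis dir [0.742 0.475 0.473]
```

send_rows([
  [0,0,0,0],
  [0,0,0,0],
  [0,0,0,0],
  [0,0,1,0],
  [0,0,2.5,0],
  [0,0,4.5,0],
  [0,0,7,0],
  [0,0,9.5,0],
  [0,0,11.5,0],
  [0,0,12.5,0],
], squeeze=50)

```text
clock: 5.2
ee_pos: [696.5, 203.6, 249.3]
tool_rot: [-3.141, 0.004, -2.58]
contact_force: [0.9, 0.8, -2.8]
finger_gap: 0.664
gripper_force: 50.0
```

```bash
python3 tilt.py b
```

```text
[696.5 203.6 249.3] [ 0.9  0.8 -2.8] 0.6639748026489801
top 1536 tilt 29.49 yaw 32.08 narrow blue end [569.8 124.9 167.9] len 161.5 rms 1.61 axis dir [0.738 0.462 0.492]
scene 425 tilt 29.5 yaw 32.75 narrow blue end [570.4 122.  170.4] len 83.3 rms 0.79 axis dir [0.732 0.471 0.492]
```

send_rows([
  [0,-0.7,1,-1],
  [0,-2,2,-4],
  [-0.3,-4,2,-7],
  [-0.6,-6.3,2,-10],
  [-0.9,-8.8,2,-13],
  [-1.2,-11.3,2,-16],
  [-1.5,-13.8,2,-19],
  [-1.8,-16.3,2,-22],
  [-2,-18.8,2,-25],
  [-2.2,-21.3,2,-28],
])

```text
clock: 6.13
ee_pos: [672.4, -11.7, 264.4]
tool_rot: [-3.141, -0.003, -3.072]
contact_force: [-0.0, 0.4, -2.2]
finger_gap: 0.663
gripper_force: 50.0
```

send_rows([
  [-0.3,-2.5,0,-2],
  [-0.6,-5,0,-3],
  [-0.8,-7.5,0,-4],
  [-1,-10,0,-5],
  [-1.2,-12.5,0,-6],
  [-1.2,-14.8,0,-6],
  [-1.2,-16.3,0,-6],
  [-1.2,-17.3,0,-6],
  [-1.2,-17.3,0,-6],
  [-1.2,-17.3,0,-6],
])

```text
clock: 6.97
ee_pos: [661.5, -182.0, 265.2]
tool_rot: [3.141, -0.001, 3.11]
contact_force: [0.3, 0.4, -2.4]
finger_gap: 0.664
gripper_force: 50.0
```

```bash
python3 tilt.py c
```

```text
[ 661.5 -182.   265.2] [ 0.3  0.4 -2.4] 0.6642095129236076
top 39 tilt -84.5 yaw -75.8 narrow blue end [ 631.7 -133.3  270.6] len 156.7 rms 1.76 axis dir [ 0.024 -0.093 -0.995]
scene 442 tilt 29.14 yaw -1.5 narrow blue end [ 511.8 -177.   186.3] len 92.0 rms 0.88 axis dir [ 0.873 -0.023  0.487]
```

send_rows([
  [0,0,-1,0],
  [0,0,-3,0],
  [0,0,-5,0],
  [0,0,-6.5,0],
  [0,0,-7.7,0],
  [0,0,-8.5,0],
  [0,0,-9,0],
  [0,0,-9,0],
  [0,0,-9,0],
  [0,0,-9,0],
])

```text
clock: 7.9
ee_pos: [662.2, -182.9, 176.7]
tool_rot: [-3.141, 0.002, 3.11]
contact_force: [-0.2, 0.3, -2.9]
finger_gap: 0.666
gripper_force: 50.0
```

```bash
python3 tilt.py d|grep -v top; python3 -c "
import cv2;cv2.imwrite('pics/d_crop.png',cv2.resize(cv2.imread('pics/scene_d.png')[180:340,140:300],(640,600)))"
```

```text
[ 662.2 -182.9  176.7] [-0.2  0.3 -2.9] 0.6661763417215526
scene 488 tilt 29.14 yaw -1.65 narrow blue end [ 513.9 -178.9   98.4] len 98.1 rms 0.99 axis dir [ 0.873 -0.025  0.487]
```

View pics/d_crop.png

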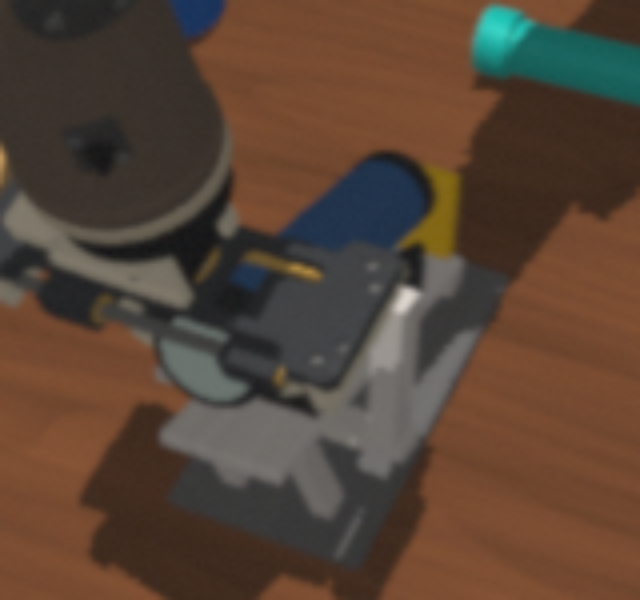

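send_rows([
  [0,0,-0.2,0],
  [0,0,-0.4,0],
  [0,0,-0.6,0],
  [0,0,-0.8,0],
  [0,0,-1.0,0],
  [0,0,-1.15,0],
  [0,0,-1.3,0],
  [0,0,-1.4,0],
  [0,0,-1.5,0],
  [0,0,-1.5,0],
])

```text
clock: 8.83
ee_pos: [661.8, -182.9, 160.9]
tool_rot: [-3.141, 0.0, 3.11]
contact_force: [-0.5, -0.5, 0.9]
finger_gap: 0.666
gripper_force: 50.0
```

send_rows([
  [0,0,0,0],
  [0,0,-0.05,0],
  [0,0,-0.1,0],
  [0,0,-0.15,0],
  [0,0,-0.2,0],
  [0,0,-0.25,0],
  [0,0,-0.3,0],
  [0,0,-0.35,0],
  [0,0,-0.4,0],
  [0,0,-0.4,0],
], squeeze=15)

```text
clock: 9.67
ee_pos: [661.6, -182.7, 156.6]
tool_rot: [3.141, -0.0, 3.11]
contact_force: [1.7, 0.1, -0.0]
finger_gap: 0.673
gripper_force: 15.0
```

```bash
python3 tilt.py e|grep -v top
```

```text
[ 661.6 -182.7  156.6] [ 1.7  0.1 -0. ] 0.6734065484238569
scene 573 tilt 26.42 yaw -1.36 narrow blue end [ 508.1 -179.    84.8] len 108.3 rms 1.09 axis dir [ 0.895 -0.021  0.445]
```

send_rows([
  [0,0,-0.05,0],
  [0,0,-0.1,0],
  [0,0,-0.15,0],
  [0,0,-0.2,0],
  [0,0,-0.25,0],
  [0,0,-0.3,0],
  [0,0,-0.35,0],
  [0,0,-0.4,0],
  [0,0,-0.4,0],
  [0,0,-0.4,0],
])

```text
clock: 10.6
ee_pos: [661.7, -182.6, 153.0]
tool_rot: [3.141, 0.0, 3.11]
contact_force: [-0.1, 1.3, 2.5]
finger_gap: 0.672
gripper_force: 15.0
```

```bash
python3 tilt.py f|grep -v top
```

```text
[ 661.7 -182.6  153. ] [-0.1  1.3  2.5] 0.672429330813903Traceback (most recent call last):
  File "tilt.py", line 7, in <module>
    m=cv2.connectedComponentsWithStats(m.astype(np.uint8)); k=1+m[2][1:,4].argmax(); q=P[m[1]==k]
                                                                ~~~~~~~~~~~~~~~~~^^
ValueError: attempt to get argmax of an empty sequence
```

```bash
sed -i 's/for n in("top","scene")/for n in("scene",)/' tilt.py; python3 tilt.py f
```

```text
[ 661.7 -182.6  153. ] [-0.7  1.   3.7] 0.6683927420106747
scene 600 tilt 24.93 yaw -1.36 narrow blue end [ 506.6 -179.1   84.9] len 107.9 rms 1.09 axis dir [ 0.907 -0.022  0.422]
```

send_rows([
  [-0.07,0,-0.03,0],
  [-0.14,0,-0.06,0],
  [-0.21,0,-0.1,0],
  [-0.28,0,-0.13,0],
  [-0.35,0,-0.16,0],
  [-0.41,0,-0.19,0],
  [-0.47,0,-0.22,0],
  [-0.54,0,-0.25,0],
  [-0.54,0,-0.25,0],
  [-0.54,0,-0.25,0],
])

```text
clock: 11.53
ee_pos: [656.3, -182.4, 150.3]
tool_rot: [3.141, 0.0, 3.11]
contact_force: [1.6, 3.3, 4.8]
finger_gap: 0.668
gripper_force: 15.0
```

```bash
python3 tilt.py g
```

```text
[ 656.3 -182.4  150.3] [1.6 3.3 4.8] 0.6683539769946937
scene 583 tilt 24.92 yaw -1.63 narrow blue end [ 501.  -178.6   82.2] len 108.6 rms 1.0 axis dir [ 0.907 -0.026  0.421]
```

send_rows([
  [-0.04,0,-0.02,0],
  [-0.08,0,-0.04,0],
  [-0.12,0,-0.06,0],
  [-0.16,0,-0.07,0],
  [-0.2,0,-0.09,0],
  [-0.24,0,-0.11,0],
  [-0.28,0,-0.13,0],
  [-0.28,0,-0.13,0],
  [-0.28,0,-0.13,0],
  [-0.28,0,-0.13,0],
])

```text
clock: 12.42
ee_pos: [654.8, -182.3, 149.7]
tool_rot: [3.141, 0.003, 3.11]
contact_force: [4.9, 3.5, 5.8]
finger_gap: 0.668
gripper_force: 15.0
```

```bash
python3 tilt.py h
```

```text
[ 654.8 -182.3  149.7] [4.9 3.5 5.8] 0.6678237179538244
scene 580 tilt 25.22 yaw -1.8 narrow blue end [ 500.3 -178.5   81.6] len 108.2 rms 1.06 axis dir [ 0.904 -0.028  0.426]
```

send_rows([
  [0,0,0,0],
  [0,0,0,0],
  [0,0,0,0],
  [0,0,0,0],
  [0,0,0,0],
  [0,0,0,0],
  [0.3,0,1,0],
  [0.6,0,3,0],
  [1,0,6,0],
  [1.5,0,9,0],
], claw=0.05)

```text
clock: 13.3
ee_pos: [667.3, -183.5, 239.8]
tool_rot: [-3.141, -0.003, 3.109]
contact_force: [1.6, -0.4, 0.2]
finger_gap: 0.95
gripper_force: 0.0
```

send_rows([
  [1,0,4,0],
  [2,0,8,0],
  [2,0,11,0],
  [2,0,11,0],
  [2,0,11,0],
  [2,0,11,0],
  [2,0,11,0],
  [2,0,11,0],
  [2,0,11,0],
  [2,0,11,0],
], claw=1)

```text
clock: 14.13
ee_pos: [688.1, -182.7, 348.1]
tool_rot: [3.141, -0.001, 3.11]
contact_force: [-0.8, -0.3, 0.7]
finger_gap: 0.275
gripper_force: 0.0
```

```bash
sed -i 's/for n in("scene",)/for n in("top","scene")/; s/<190)/<330)/' tilt.py; python3 tilt.py i; python3 -c "
import cv2;import numpy as np
cv2.imwrite('pics/i_crop.png',np.hstack([cv2.resize(cv2.imread('pics/scene_i.png')[190:330,150:280],(400,431)),cv2.resize(cv2.imread('pics/top_i.png')[130:260,340:460],(400,431))]))"
```

```text
[ 688.1 -182.7  348.1] [-0.8 -0.3  0.7] 0.2751804615578181
top 151 tilt 24.74 yaw -1.27 narrow blue end [ 563.6 -179.9  110.9] len 90.3 rms 1.64 axis dir [ 0.908 -0.02   0.419]
scene 1051 tilt 24.91 yaw -1.68 narrow blue end [ 500.6 -178.6   82. ] len 161.2 rms 1.15 axis dir [ 0.907 -0.027  0.421]
```

View pics/i_crop.png

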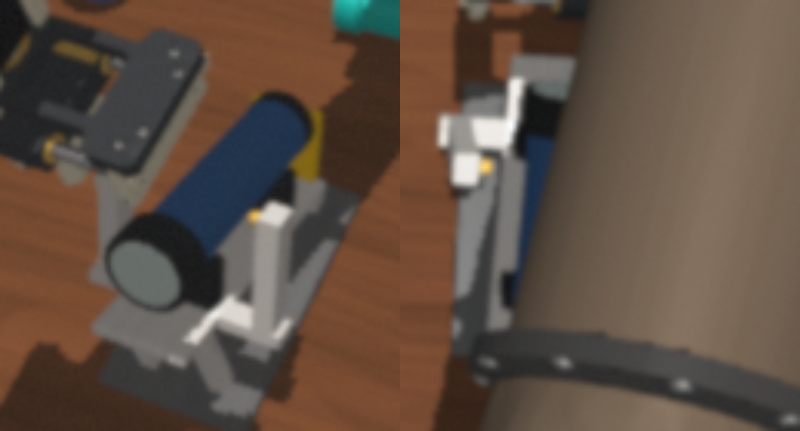

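```bash
python3 - <<'E'
from fit import *
Rm,t=frame(579,-180,np.radians(-1.75))
def tcp(x,y,z): return (np.array([x,y,z])@Rm.T+t+[0,0,14]).round(1)
print("start",tcp(51,-125,99)); print("touch",tcp(51,-48+101*np.cos(1.96)-24,99))
prev=None
for th,r,x in[(1.57,65,53),(1.4,67,54),(1.2,70,55),(1,74,55),(.8,78,55),(.6,82,55),(.45,84,55),(.3,86,55),(.2,87,55),(.1,87,55),(0,87,55),(-.03,87,55)]:
    y=-48+r*np.cos(th)-5*np.sin(th); z=34+r*np.sin(th)+5*np.cos(th)
    print(th,tcp(x,y-19,z))
E
```

```text
start [ 579.6 -305.1  243.3]
touch [ 580.  -290.4  243.3]
1.57 [ 583.  -252.1  244.1]
1.4 [ 583.5 -240.7  246.2]
1.2 [ 584.7 -226.5  246.8]
1 [ 586.1 -211.5  244.9]
0.8 [ 588.9 -196.6  239.9]
0.6 [ 593.1 -182.6  231.8]
0.45 [ 597.3 -174.1  223.3]
0.3 [ 602.1 -167.   213.4]
0.2 [ 605.6 -163.5  206.2]
0.1 [ 609.3 -161.8  198.4]
0 [ 613.  -161.   190.6]
-0.03 [ 614.1 -161.   188.2]
```

send_rows([
  [-1,-2,0,0],
  [-3,-5,0,0],
  [-5,-8,0,0],
  [-7,-11,0,0],
  [-9,-12.5,0,0],
  [-10,-12.5,0,0],
  [-10,-12.5,0,0],
  [-10,-12.5,0,0],
  [-10,-12.5,0,0],
  [-10,-12.5,0,0],
])

```text
clock: 15.07
ee_pos: [589.6, -306.4, 348.7]
tool_rot: [3.141, 0.0, 3.112]
contact_force: [-0.6, -0.3, -0.7]
finger_gap: 0.008
gripper_force: 0.0
```

send_rows([
  [-0.3,0,-2,0],
  [-0.6,0,-4.5,0],
  [-1,0,-7,0],
  [-1,0,-9,0],
  [-1,0,-10,0],
  [-1,0,-10.5,0],
  [-1,0,-10.5,0],
  [-1,0,-10.5,0],
  [-1,0,-10.5,0],
  [-1,0,-10.5,0],
])

```text
clock: 15.9
ee_pos: [579.1, -308.0, 245.3]
tool_rot: [-3.141, 0.002, 3.11]
contact_force: [-0.2, 0.6, 0.5]
finger_gap: 0.005
gripper_force: 0.0
```

send_rows([
  [0,0.7,0,0],
  [0,1.4,0,0],
  [0.05,2,0,0],
  [0.1,2.7,0,0],
  [0.15,3.4,0,0],
  [0.2,4.1,0,0],
  [0.3,4.8,0,0],
  [0.3,5.4,0,0],
  [0.3,6,0.2,0],
  [0.35,6.5,0.3,0],
])

```text
clock: 16.73
ee_pos: [581.9, -241.8, 246.9]
tool_rot: [3.141, -0.0, 3.11]
contact_force: [-1.1, -0.5, 0.3]
finger_gap: 0.004
gripper_force: 0.5
```

```bash
python3 - <<'E'
from h import *
p,d=cams.camera("scene"); cv2.imwrite("pics/j.png",cv2.resize(p[170:310,140:270],(560,600)))
print(robot.observe()['contact_force'])
E
```

```text
[-0.92579053  0.80569324  0.06479097]
```

View pics/j.png

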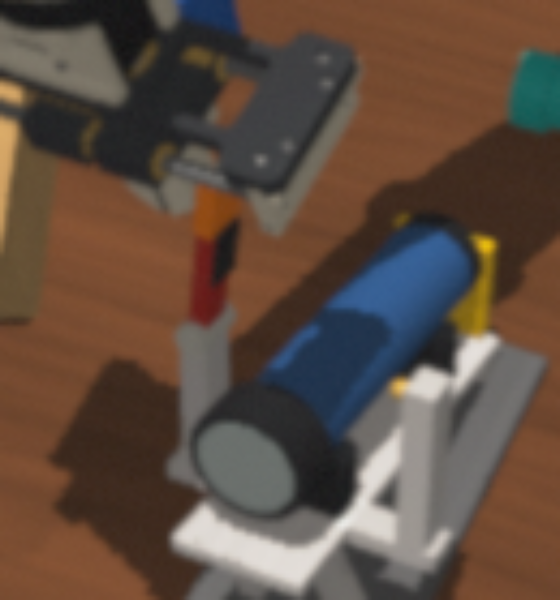

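```bash
cat > kp.py <<'E'
from fit import *
import sys
Rm,t=frame(579,-180,np.radians(-1.75))
for n in ("scene","top"):
    p,P=cloud(n); hsv=cv2.cvtColor(p,cv2.COLOR_BGR2HSV)
    q=(P-t)@Rm; m=((hsv[...,0]<14)|(hsv[...,0]>172))&(hsv[...,1]>150)&(abs(q[...,0]-55)<22)&(q[...,2]>20)&(abs(q[...,1])<130)
    d=q[m][:,1:]-[-48,34]; rr=np.hypot(*d.T); k=(rr>25)&(rr<105)
    if k.sum()>5: print(n,k.sum(),"th",np.median(np.arctan2(d[k,1],d[k,0])).round(3),"r",rr[k].min().round(),rr[k].max().round(),"x",q[m][k,0].mean().round(1))
    cv2.imwrite(f"pics/{n}_{sys.argv[1]}.png",p)
o=robot.observe();e=o['ee_pos']; c=cams.calibration("scene"); A=R.from_euler("xyz",c["attitude"]).as_matrix()
pts=np.array([e,e-[0,0,14],e+[0,0,52]]); v=(pts-c["position"])@A
print(e.round(1),o["contact_force"].round(1),cv2.projectPoints(v,np.zeros(3),np.zeros(3),K(c),np.array([c["k1"],0,0,0.]))[0].reshape(-1,2).round(0).tolist())
E
python3 kp.py j
```

```text
scene 165 th 1.433 r 25.0 91.0 x 63.9
top 28 th 1.404 r 28.0 91.0 x 65.1
[ 582.2 -242.   247.1] [ 0.2 -0.4  0.3] [[180.0, 212.0], [182.0, 216.0], [173.0, 196.0]]
```

send_rows([
  [0.1,0.75,0,0],
  [0.2,1.5,0,0],
  [0.3,2.25,-0.1,0],
  [0.4,3.0,-0.2,0],
  [0.55,3.75,-0.4,0],
  [0.7,4.5,-0.7,0],
  [0.9,5.2,-1.1,0],
  [1.1,5.9,-1.5,0],
  [1.3,6.35,-1.9,0],
  [1.5,6.8,-2.35,0],
])

```text
clock: 17.72
ee_pos: [597.2, -174.0, 222.9]
tool_rot: [3.141, -0.0, 3.11]
contact_force: [0.3, -0.6, 0.2]
finger_gap: 0.005
gripper_force: 0.3
```

send_rows([
  [0.15,0.2,-0.3,0],
  [0.3,0.4,-0.6,0],
  [0.45,0.6,-0.9,0],
  [0.6,0.75,-1.2,0],
  [0.7,0.9,-1.45,0],
  [0.8,1.0,-1.7,0],
  [0.8,1.0,-1.7,0],
  [0.8,1.0,-1.7,0],
  [0.8,1.0,-1.7,0],
  [0.8,1.0,-1.7,0],
])

```text
clock: 18.55
ee_pos: [604.9, -164.9, 206.6]
tool_rot: [-3.142, 0.0, 3.11]
contact_force: [-0.6, 0.9, 0.5]
finger_gap: 0.007
gripper_force: 0.0
```

```bash
python3 kp.py k
```

```text
scene 220 th 0.252 r 25.0 92.0 x 61.9
[ 604.9 -164.9  206.6] [ 0.1  0.6 -0.2] [[215.0, 243.0], [216.0, 247.0], [209.0, 229.0]]
```

send_rows([
  [0.1,0.1,-0.2,0],
  [0.2,0.2,-0.4,0],
  [0.3,0.25,-0.6,0],
  [0.4,0.3,-0.8,0],
  [0.5,0.3,-1.0,0],
  [0.6,0.3,-1.2,0],
  [0.7,0.3,-1.4,0],
  [0.75,0.3,-1.6,0],
  [0.75,0.3,-1.7,0],
  [0.75,0.3,-1.7,0],
])

```text
clock: 19.48
ee_pos: [611.8, -161.8, 192.3]
tool_rot: [3.141, 0.0, 3.11]
contact_force: [-14.1, 3.2, 29.3]
finger_gap: 0.005
gripper_force: 14.8
```

send_rows([
  [0,0,-0.05,0],
  [0,0,-0.1,0],
  [0,0,-0.15,0],
  [0,0,-0.2,0],
  [0,0,-0.25,0],
  [0,0,-0.3,0],
  [0,0,-0.3,0],
  [0,0,-0.3,0],
  [0,0,-0.3,0],
  [0,0,-0.3,0],
])

```text
clock: 20.32
ee_pos: [612.0, -161.8, 191.6]
tool_rot: [3.141, 0.002, 3.11]
contact_force: [-21.7, 4.5, 46.3]
finger_gap: 0.003
gripper_force: 23.5
```

```bash
python3 kp.py l
```

```text
scene 156 th 0.049 r 26.0 91.0 x 64.0
[ 612.  -161.8  191.6] [-20.9   4.5  47. ] [[216.0, 250.0], [217.0, 254.0], [211.0, 237.0]]
```

send_rows([
  [0,0,1,0],
  [0,0,3,0],
  [0.5,0,6,0],
  [1,0,9,0],
  [2,0,12,0],
  [4,0.5,14,0],
  [7,2,15,0],
  [10,4,15,0],
  [12,7,15,0],
  [12,10,15,0],
])

```text
clock: 21.25
ee_pos: [735.1, -60.4, 334.0]
tool_rot: [3.141, -0.001, 3.11]
contact_force: [0.3, 0.7, -0.9]
finger_gap: 0.005
gripper_force: 0.0
```

send_rows([
  [0,4,0,0],
  [0,8,0,0],
  [0,12,0,0],
  [0,16,0,0],
  [0,20,0,0],
  [0,22,0,0],
  [0,22,0,0],
  [0,22,0,0],
  [0,22,0,0],
  [0,22,0,0],
])

```text
clock: 22.08
ee_pos: [732.7, 156.2, 336.3]
tool_rot: [-3.141, 0.0, 3.108]
contact_force: [-0.0, -0.3, -0.3]
finger_gap: 0.006
gripper_force: 0.0
```

```bash
python3 kp.py m; sed -i 's/e=o\[.ee_pos.\]/e=np.array([579,-180,118.])/; s/<330)/<150)/' tilt.py; python3 tilt.py m; python3 -c "
import cv2;import numpy as np
cv2.imwrite('pics/m_crop.png',np.hstack([cv2.resize(cv2.imread('pics/scene_m.png')[190:330,150:280],(400,431)),cv2.resize(cv2.imread('pics/top_m.png')[130:260,340:460],(400,431))]))"
```

```text
scene 217 th 0.077 r 25.0 92.0 x 59.6
top 210 th 0.079 r 25.0 91.0 x 55.6
[732.7 156.3 336.6] [ 0.  -0.1  0.4] [[359.0, 332.0], [359.0, 335.0], [362.0, 319.0]]
[732.7 156.3 336.6] [ 0.  -0.1  0.4] 0.006295416237823009
top 1035 tilt 24.94 yaw -1.52 narrow blue end [ 498.4 -177.2   79.3] len 127.6 rms 1.57 axis dir [ 0.906 -0.024  0.422]
scene 701 tilt 25.02 yaw -1.65 narrow blue end [ 498.1 -178.6   80.6] len 116.6 rms 1.05 axis dir [ 0.906 -0.026  0.423]
```

View pics/m_crop.png

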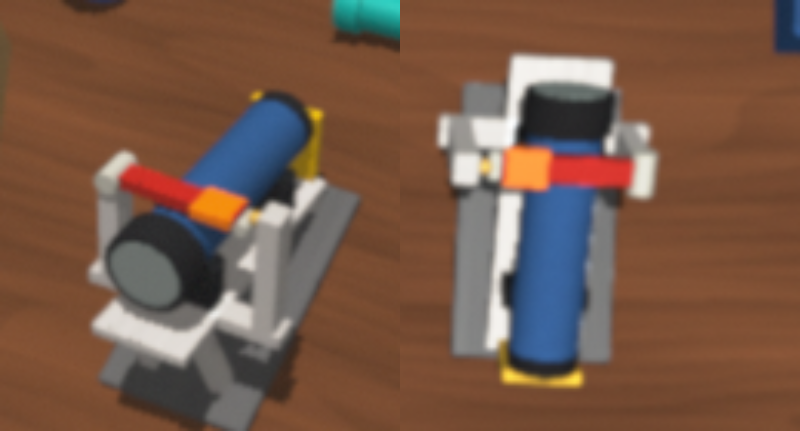

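```bash
python3 - <<'E'
from fit import *
Rm,t=frame(579,-180,np.radians(-1.75))
for n in("top","scene"):
    p,P=cloud(n); hsv=cv2.cvtColor(p,cv2.COLOR_BGR2HSV); q=(P-t)@Rm
    m=((hsv[...,0]<14)|(hsv[...,0]>172))&(hsv[...,1]>150)&(abs(q[...,0]-55)<8)&(q[...,2]>30)&(abs(q[...,1])<45)
    a=q[m]; f=np.polyfit(a[:,1],a[:,2],1); print(n,len(a),f, np.polyval(f,-48))
E
```

```text
top 199 [3.74882805e-04 3.81914518e+01] 38.17345741087392
scene 156 [1.36415265e-02 3.92160870e+01] 38.5612936963905
```

Keeper is shut: its top face is flat at cradle z ≈ 38–39, with slope about 0. Handing in.

```bash
python3 -c "
from bench import order
print(order.close_job())"
```

```text
the job is handed in; nothing more can be done
None
```

The tube is lying in both saddles, wide end uphill and narrow end against the yellow stop. The red keeper is shut over it: I inferred that it clicked home from its measured angle of about 0 rad, not from seeing or hearing the click. The arm is clear of everything, and the job was handed in at about 22 s.

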